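# Seat the tapered plug of a drain cock

### The job

Take the brass tapered plug with the red tee handle out of its wooden rest and lower it into the bore of the brass cock with the handle in line with the two hose tails. Then, pressing it down firmly but not hard (about 12 N; much over 15 N spoils the seat), turn it a quarter turn either way under that pressure until the handle stands square across the hose tails, so that it wedges home and stays there against the lift spring when you let go. Leave the wax dish, the tape roll and the red scrap tin where they are.

Things in the scene. Friction and masses are not known exactly. Their poses are not given: they have to be found in the camera images.
- plug_grip (a point): Centre of the red tee handle of the loose brass plug (250 g): a flat bar 56 mm long (x), 12 mm thick (y), 28 mm tall (z, up). Under the bar come a 17 mm neck and, 28 to 32 mm below this point, a round collar 34 mm across. At the start the plug stands in a wooden rest with its collar on the rest's top.
- plug_foot (a point): Centre of the plug's foot, 78 mm straight below the handle's centre. The foot is 17 mm across; above it a smooth taper 38 mm long widens to 24.6 mm (1 in 5 on the diameter).
- rest: Light wooden block, 74 x 74 mm and 54 mm tall, fixed, with a 27 mm hole in the middle of its top in which the plug stands. Origin at the centre of its underside, z up. At the start the plug's foot hangs 46 mm deep in it, with 1 mm of play.
- cock: Brass drain cock, fixed upright on a dark 76 mm square flange. Origin under the flange on the bench, z up along the bore; x runs along the two hose tails, which reach 68 mm to each side at 46 mm height, 22 mm thick. Pressed down with about 12 N while it turns (which takes about 0.2 N m), the plug wedges and holds; turned without pressure it loses its hold.
- cock_mouth (a point): Centre of the bore's mouth, 75 mm above the bench, barrel 51 mm across. The bore (24 mm wide here, greased, friction about 0.3) has the plug's taper. Its gauge varies: the plug first touches all round with its handle's centre 38.5 to 45.5 mm above this point, to be found by feel, and is drawn in 1 to 2 mm further by pressing and turning.
- lift_pin (a joint): Spring lift pin in the bottom of the bore, travel in m, 0 when up, growing as it is pushed down. It meets the plug's foot when the handle's centre is 51 mm above the mouth, pushes up with 5.6 N there and 0.15 N more for each mm, and so lifts out a plug that is not wedged.
- dish_pattern: Violet wax dish, 109 mm across, 22 mm high, a bystander. Origin at the centre of its underside.
- tape_roll: Roll of masking tape lying flat, 93 mm across, 24 mm high, a bystander. Origin at the centre of its underside.
- scrap_tin: Square red tin full of scrap, 67 x 68 mm, 188 mm high with what sticks out, a bystander. Origin at the centre of its underside.
Not all that is in view belongs to the job. What is shaped like the part that bears plug_grip but black or green is not meant.

How it is judged:
On the way, in this order (a step that is already met when the one before it is completed fails the run):
1. the plug stands in the cock's bore with its handle in line with the hose tails (within 20 degrees) (horizontal distance between plug_grip and cock below 0.008 m and z of plug_grip in the frame of cock below 0.131 m and angle between the x axis of plug_grip and the x axis of cock, either way round below 0.35 rad), for 0.1 s.
2. the plug is pressed into its seat (it bears on the bore with over 25 N of wedging load, which a push of 7 to 8 N gives) while it passes the middle of its turn (25 to 65 degrees) (horizontal distance between plug_grip and cock below 0.008 m and z of plug_grip in the frame of cock below 0.1225 m and contact force between cock and anything else above 25 N and angle between the x axis of plug_grip and the x axis of cock, either way round between 0.44 and 1.13 rad), for 0.05 s.
At the end, for the whole second after the job is handed in: The plug stands wedged in the cock's bore by itself: handle centre at most 122.5 mm above the cock's origin and within 6 mm of its axis, upright within 0.1 rad, handle square across the hose tails within 12 degrees (horizontal distance between plug_grip and cock below 0.006 m and z of plug_grip in the frame of cock below 0.1225 m and angle between plug_grip's own z axis and vertical below 0.1 rad and angle between the x axis of plug_grip and the x axis of cock, either way round above 1.36 rad); the robot touches nothing.
It fails at once if the plug is forced: the wedging load on the cock (all contacts added up) passes 95 N, which a push of some 17 N gives while it turns (contact force between cock and anything else above 95 N).
It fails at once if the plug is tipped over (angle between plug_grip's own z axis and vertical above 0.7 rad).
It fails at once if a bystander is shifted by more than 30 mm (distance of any of dish_pattern, tape_roll, scrap_tin from where it was at the start of the episode above 0.03 m).
It also fails if it takes over 58 s, if anything falls off the work surface, if the arm or the gripper's body presses on something with over 40 N, if the wrist force passes 120 N, or if a joint passes its speed limit or range.

### The arm

A 6-joint arm with a two-finger parallel gripper is mounted at the origin on a cart in front of the work surface, level with it; the furniture and walls round the work are solid. World frame = base frame: x ahead of the robot, y to its left, z up, the work surface at z = 0. Lengths are in m, angles in rad, forces in N, time in s.
With the tool pointing down it reaches from about 0.3 to 0.875 m from the base axis. Payload 6.4 kg.
Tool frame: the origin (TCP) lies on the centre line of the jaws, within the pads' length; the fingertips stand 19 mm ahead of it and the grasp point (between the pads) is the TCP; z points along the fingers, y is the line along which they close (so a half turn about z gives the same grasp; the last joint's range is limited). The gripper opens to 88 mm and grips with 3 to 60 N. Pads are 18 mm wide; open, the fingers measure 123 mm over their backs; the gripper's body (75 mm by 187 mm) begins 45 mm behind the grasp point.
Start: joints at [0.999, 0.181, 1.607, -0, 1.354, -0.206], TCP at [0.206, 0.537, 0.258] pointing down, gripper open.
Joint ranges: [-2.99, 2.99], [-0.89, 2.07], [0.3, 2.58], [-1.14, 4.28], [0, 2.63], [-3.12, 3.12]. Speed limits (rad/s): [2.57, 2.57, 3.01, 3.14, 3.14, 3.14].

### API

Orientations are given as a rotation vector (axis times angle).
In Python, from plant import r gives the robot as it stands.
- The arm moves only by the shell command python3 -m handwheel 'ROWS' [OPENING]. ROWS is JSON, a list of rows, each a list of 4 numbers: the shift along the tool's x, y, z in mm, then the turn about the tool's z in degrees. In form: [[tx, ty, tz, spin], ...]. A call has 1 to 10 rows; each row shifts and turns the commanded pose from where the row before left it, along the tool's axes as they then stand; what a row does not reach is not made up. A row lasts 1/10 s, in which the tool goes at most 50 mm and 8.59 degrees, less where a joint would pass 70% of its speed; a pose out of reach is approached as far as the arm can. A call is refused whole if a number of a shift passes 50 or a number of a turn 8.59, either way. A call with a gripper value outside its range is refused whole. OPENING is the opening, from -1 (shut) to 1 (fully open), set as the call begins (- or left out, the last holds). The fingers move at their own pace and stop on an object; the grip force is fixed at half the most. Time passes only in rows, so rows that do not move let the fingers close. It gives the time, the measured TCP pose, the force, the opening and the grip force at its end, in the units of the state.
- r.observe(): the state, without advancing time (a new reading comes with each control period).
- r.read_camera(name): name is "scene" or "side" or "wrist"; returns a dict with "img" (480x640x3 uint8, red, green, blue), "fx", "fy", "cx", "cy" (pixels), "rvec" (rotation vector, rad) and "tvec" (3), from world to camera coordinates, as OpenCV has them. Camera axes: x right, y down, z forward; pixel columns grow to the right and rows downward; lengths in m; the calibration is good to about 2 mm. A picture is of the moment at which its call begins. There is no depth.
- r.sign_off(): hands the job in; it is judged then, once.
The state is a dict: "time": time; "joints": joint angles; "joint_vel": joint speeds; "tau": joint torques, N m; "tcp_pos": TCP position; "tcp_rot": TCP orientation; "ft_force": force on the tool from outside, world axes, zero at the start; "torque": the same for the moment, N m; "opening": finger opening in m; "finger_force": force on a finger pad.
Only numpy, scipy, OpenCV 4.12 (cv2) and the standard library are available. Lean on these libraries where they do the work, as an engineer would, in place of code of your own. Each camera call takes 0.05 s, during which the arm holds its last target. There are 200 camera calls.

## Working session

There is one attempt and no reset: what is moved stays moved. The work goes in short steps, Python scripts to look and compute and a shell command to move; the robot and the scene stay as the last step left them, time stands still between calls to the robot, and variables do not carry over. Pictures are saved under pics/ and viewed, at most 10 in all, crops included, and the job is handed in when it is done.

```bash
ls; mkdir -p pics; cat > h.py <<'E'
import numpy as np,cv2
from plant import r
def cam(n,save=None):
    c=r.read_camera(n)
    if save: cv2.imwrite('pics/'+save+'.png',c['img'][:,:,::-1])
    return c
def ray(c,u,v):
    R,_=cv2.Rodrigues(np.array(c['rvec'],float)); o=-R.T@np.array(c['tvec'],float)
    d=R.T@np.array([(u-c['cx'])/c['fx'],(v-c['cy'])/c['fy'],1]); return o,d
def plane(c,u,v,z):
    o,d=ray(c,u,v); return o+d*(z-o[2])/d[2]
def proj(c,p):
    R,_=cv2.Rodrigues(np.array(c['rvec'],float)); q=R@np.array(p,float)+np.array(c['tvec'],float)
    return q[0]/q[2]*c['fx']+c['cx'],q[1]/q[2]*c['fy']+c['cy']
E
python3 - <<'E'
from h import *
for n in ('scene','side'):
    c=cam(n,n+'0'); o,d=ray(c,320,240); print(n,o.round(3),d.round(3),c['fx'])
s=r.observe(); print(s)
E
```

```text
pics
scene [-0.316 -0.742  1.083] [ 0.572  0.509 -0.643] 603.5749618064832
side [ 0.085 -0.939  0.83 ] [ 0.362  0.74  -0.567] 544.5404145571785
{'time': 0.1, 'joints': array([ 9.98707161e-01,  1.81454258e-01,  1.60787549e+00, -2.30212416e-05,
        1.35379308e+00, -2.06293219e-01]), 'joint_vel': array([-0.00176057, -0.00267922, -0.00248319,  0.00200459, -0.00153386,
       -0.00066155]), 'tau': array([ 4.02333890e-04, -4.34824347e+01, -3.42697477e+01,  7.03356159e-02,
        3.41214496e-02, -5.22883283e-05]), 'tcp_pos': array([0.20541704, 0.53658622, 0.25692294]), 'tcp_rot': array([-5.71283134e-01, -3.08864337e+00,  2.23684598e-03]), 'ft_force': array([ 0.65478468, -0.13659262, -0.20651723]), 'torque': array([0.02311735, 0.05395382, 0.06631001]), 'finger_force': 0.0, 'opening': 0.08796752600422036}
```

View pics/scene0.png

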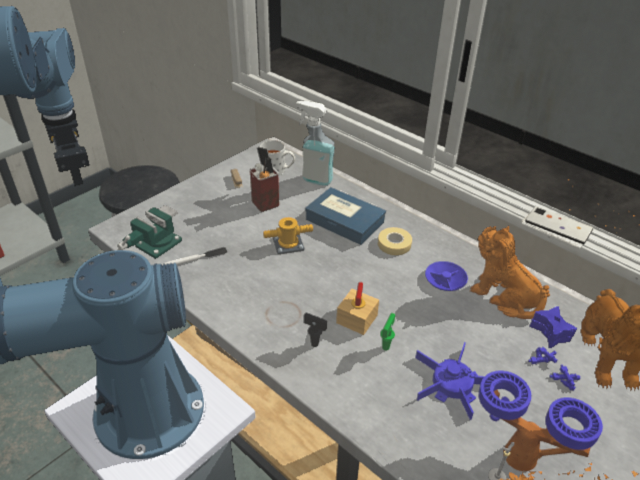

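View pics/side0.png

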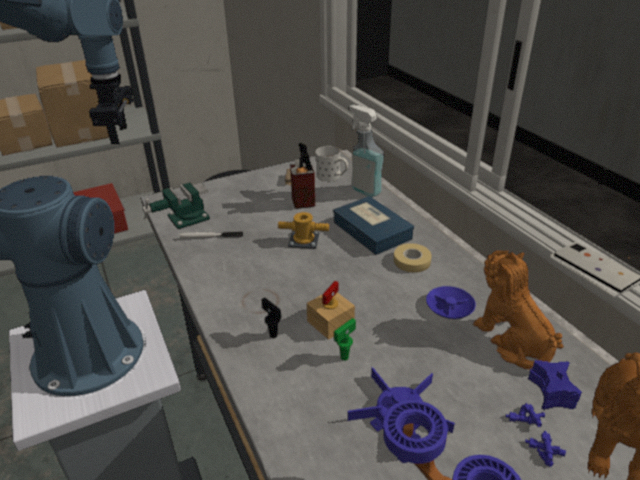

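The scene view shows the red handle at about (360,293) on the rest and the cock at (288,235). In the side view the handle is at (331,292) and the cock at (304,230).

```bash
python3 - <<'E'
from h import *
def lines(c1,p1,c2,p2):
    o1,d1=ray(c1,*p1);o2,d2=ray(c2,*p2)
    t=np.linalg.lstsq(np.c_[d1,-d2],o2-o1,rcond=None)[0]
    a=o1+d1*t[0];b=o2+d2*t[1]; return (a+b)/2,np.linalg.norm(a-b)
cs={};P={}
for n,rb,cb in(('scene',(340,275,380,312),(255,210,320,258)),('side',(312,275,350,310),(270,205,335,252))):
    c=cam(n);cs[n]=c
    hsv=cv2.cvtColor(c['img'],cv2.COLOR_RGB2HSV)
    def m(b,lo,hi):
        k=np.zeros((480,640),bool);k[b[1]:b[3],b[0]:b[2]]=True
        h=hsv[...,0].astype(int); h=np.where(h>170,h-180,h)
        k&=(h>=lo)&(h<=hi)&(hsv[...,1]>140)&(hsv[...,2]>60); v,u=np.nonzero(k); return u,v
    u,v=m(rb,-10,6); P[n]=(u.mean(),v.mean()); print(n,'red',len(u),P[n],plane(c,*P[n],.086))
    u,v=m(cb,10,30); print('cock',len(u),u.min(),u.max(),v.min(),v.max(),u[v<v.min()+12].mean())
    print(plane(c,u.mean(),v.mean(),.046), 'ends',plane(c,u.min(),np.median(v[u<u.min()+4]),.046),plane(c,u.max(),np.median(v[u>u.max()-4]),.046))
print(lines(cs['scene'],P['scene'],cs['side'],P['side']))
ims=[cv2.resize(cs[n]['img'][a:a+75,b:b+100],(400,300),interpolation=cv2.INTER_CUBIC) for n,a,b in(('scene',260,310),('scene',200,240),('side',260,280),('side',195,255))]
cv2.imwrite('pics/crops.png',np.vstack([np.hstack(ims[:2]),np.hstack(ims[2:])])[:,:,::-1])
E
```

```text
scene red 81 (np.float64(359.18518518518516), np.float64(292.0617283950617)) [ 0.49536736 -0.14749402  0.086     ]
cock 576 264 312 218 247 292.29924242424244
[0.57608948 0.16434104 0.046     ] ends [0.52448321 0.20699029 0.046     ] [0.63130846 0.12936653 0.046     ]
side red 164 (np.float64(330.109756097561), np.float64(291.8170731707317)) [ 0.49220107 -0.15024347  0.086     ]
cock 721 279 328 213 243 301.4904214559387
[0.57380725 0.15802331 0.046     ] ends [0.52297923 0.20331595 0.046     ] [0.63130441 0.1289474  0.046     ]
(array([ 0.49367614, -0.14859443,  0.08595687]), np.float64(0.0029059753200641825))
```

View pics/crops.png

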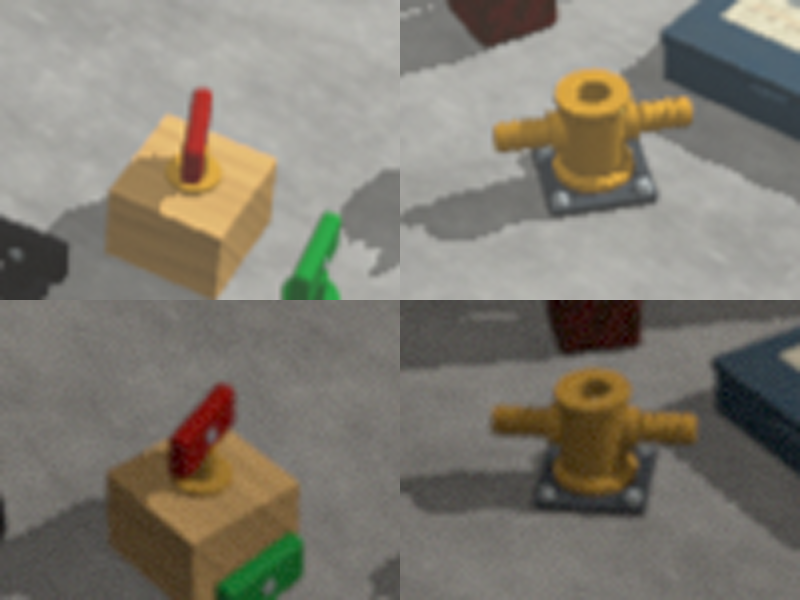

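Handle at about (0.494, −0.149, 0.086) and roughly +40°. Cock at about (0.577, 0.167), with the tails at about −35°. Now moving over the plug.

```bash
python3 -m handwheel '[[-25.8,-26.8,0,0],[-25.8,-26.8,0,0],[-25.8,-26.8,0,0],[-25.8,-26.8,0,0],[-25.8,-26.8,0,0],[-25.8,-26.8,0,0],[-25.8,-26.8,0,0],[-25.8,-26.8,0,0],[-25.8,-26.8,0,0],[-25.8,-26.8,0,0]]' 1 && python3 -m handwheel '[[-25.8,-26.8,0,0],[-25.8,-26.8,0,0],[-25.8,-26.8,0,0],[-25.8,-26.8,0,0],[-25.8,-26.8,0,0],[-25.8,-26.8,0,0],[-25.8,-26.8,0,0],[-25.8,-26.8,0,0],[-25.8,-26.8,0,0],[-25.8,-26.8,0,0]]' && python3 -m handwheel '[[0,0,0,8.5],[0,0,0,8.5],[0,0,0,8.5],[0,0,0,8.5],[0,0,0,8.5],[0,0,0,8.5],[0,0,0,8.5],[0,0,0,8.5],[0,0,0,8.5],[0,0,0,8.5]]' && python3 -m handwheel '[[0,0,0,8.5],[0,0,0,8.5],[0,0,0,8.5],[0,0,0,8.5],[0,0,0,0],[0,0,0,0]]'
python3 - <<'E'
from h import *
from scipy.spatial.transform import Rotation as R
c=cam('wrist','w1'); s=r.observe(); print(s['tcp_pos'],R.from_rotvec(s['tcp_rot']).as_matrix().round(3),s['joints'].round(2),proj(c,(.494,-.149,.086)),ray(c,320,240))
c=cam('scene'); print('tin base',plane(c,268,207,0),'tin top',plane(c,264,170,.13))
E
```

```text
time: 1.2
tcp_pos: [0.351, 0.193, 0.2578]
tcp_rot: [0.571, 3.089, 0.0]
ft_force: [0.1, 0.1, -0.5]
opening: 0.0881
finger_force: 0.0
time: 2.2
tcp_pos: [0.4961, -0.1497, 0.2576]
tcp_rot: [-0.572, -3.089, -0.0]
ft_force: [0.1, 0.8, -0.2]
opening: 0.0883
finger_force: 0.0
time: 3.2
tcp_pos: [0.4957, -0.1481, 0.2575]
tcp_rot: [-2.514, -1.884, 0.0]
ft_force: [0.2, 0.9, -1.1]
opening: 0.0881
finger_force: 0.0
time: 3.8
tcp_pos: [0.4957, -0.1481, 0.2576]
tcp_rot: [-2.949, -1.081, 0.0]
ft_force: [-0.2, -0.1, 1.1]
opening: 0.0882
finger_force: 0.0
[ 0.49573121 -0.14810247  0.25762366] [[ 0.763  0.646 -0.   ]
 [ 0.646 -0.763  0.   ]
 [-0.    -0.    -1.   ]] [-0.52  0.05  1.75  0.    1.34  0.35] (np.float64(317.6067083625393), np.float64(228.71627211356574)) (array([ 0.549558  , -0.10259651,  0.38428911]), array([-0.2013649 , -0.17784758, -0.96325643]))
tin base [0.65400329 0.32918591 0.        ] tin top [0.65079659 0.33515653 0.13      ]
```

View pics/w1.png

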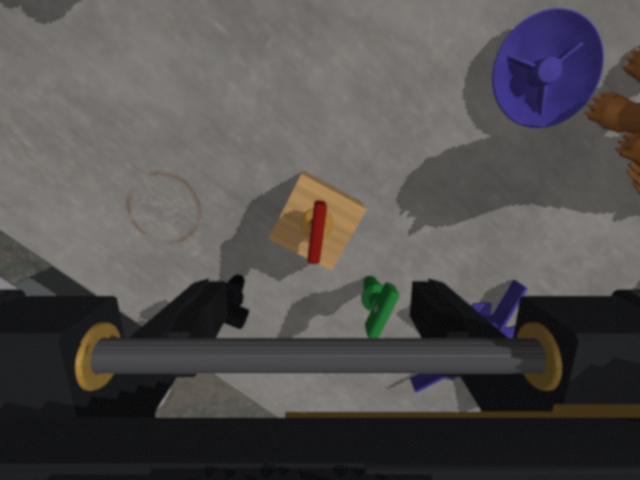

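The wrist view shows the handle centred at about (317,232), running from (320,202) to (315,263). The green decoy is at (380,308).

```bash
cat >> h.py <<'E'
from scipy.spatial.transform import Rotation as Ro
def tool(p):
    s=r.observe(); return Ro.from_rotvec(s['tcp_rot']).inv().apply(np.array(p)-s['tcp_pos'])*1000
def redbar(c,z,box=(240,180,400,290)):
    hsv=cv2.cvtColor(c['img'],cv2.COLOR_RGB2HSV).astype(int)
    k=((hsv[...,0]<6)|(hsv[...,0]>172))&(hsv[...,1]>150)&(hsv[...,2]>60)
    k[:box[1]]=0;k[box[3]:]=0;k[:,:box[0]]=0;k[:,box[2]:]=0
    (a,b),wh,_=rc=cv2.minAreaRect(np.argwhere(k)[:,::-1].astype(np.float32))
    q=cv2.boxPoints(rc); e=q[1]-q[0] if np.linalg.norm(q[1]-q[0])>np.linalg.norm(q[2]-q[1]) else q[2]-q[1]
    A=plane(c,a-e[0]/2,b-e[1]/2,z);B=plane(c,a+e[0]/2,b+e[1]/2,z)
    d=B-A; return (A+B)/2,np.degrees(np.arctan2(d[1],d[0]))%180,np.linalg.norm(d),wh
E
python3 - <<'E'
from h import *
c=cam('wrist'); b=redbar(c,.093); print(b, tool(b[0]))
s=r.observe(); y=Ro.from_rotvec(s['tcp_rot']).as_matrix()[:,0]; print('tool x ang',np.degrees(np.arctan2(y[1],y[0])))
print('green',[ (plane(c,u,v,z).round(3),tool(plane(c,u,v,z)).round()) for u,v,z in((370,280,.05),(382,312,.08),(375,335,.08))])
E
```

```text
(array([ 0.49171164, -0.14945845,  0.093     ]), np.float64(32.99472808028083), np.float64(0.056927684029793056), (11.709376335144043, 61.17029571533203)) [ -3.96546144  -1.55783879 164.67917293]
tool x ang 40.17576073578599
green [(array([ 0.48 , -0.235,  0.05 ]), array([-68.,  56., 208.])), (array([ 0.469, -0.255,  0.08 ]), array([-90.,  65., 178.])), (array([ 0.445, -0.268,  0.08 ]), array([-116.,   59.,  178.]))]
```

```bash
python3 -m handwheel '[[-4,-1.5,0,7.2],[0,0,20,0],[0,0,20,0],[0,0,20,0],[0,0,20,0],[0,0,10,0],[0,0,0,0]]'
python3 - <<'E'
from h import *
c=cam('wrist','w2'); b=redbar(c,.093,(200,150,440,330)); print(b, tool(b[0]),r.observe()['tcp_pos'])
s=r.observe(); y=Ro.from_rotvec(s['tcp_rot']).as_matrix()[:,0]; print('tool x ang',np.degrees(np.arctan2(y[1],y[0])))
E
```

```text
time: 4.65
tcp_pos: [0.4909, -0.1491, 0.1664]
tcp_rot: [-3.011, -0.889, 0.003]
ft_force: [-0.1, -0.4, -0.2]
opening: 0.0883
finger_force: 0.0
(array([ 0.49245122, -0.149635  ,  0.093     ]), np.float64(32.9962088250285), np.float64(0.058961631345293454), (88.0, 17.0)) [ 0.6394759   0.68553819 74.53327589] [ 0.49160982 -0.14944407  0.16753418]
tool x ang 32.88100970337716
```

View pics/w2.png

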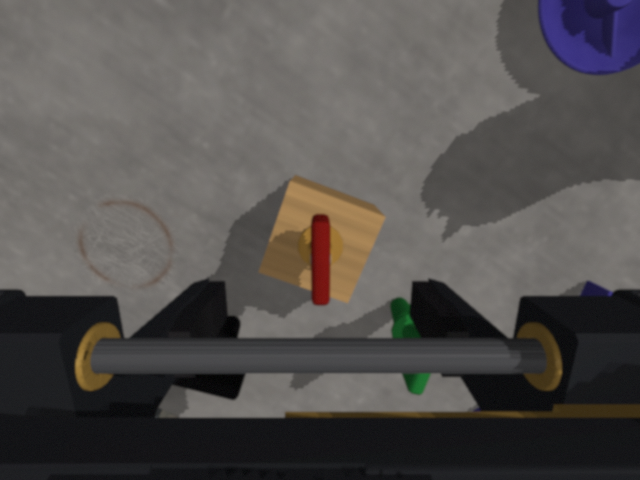

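The bar is upright in the wrist view at (320,260), so the tool is aligned. Going down and gripping.

```bash
python3 -m handwheel '[[0.5,0.5,20,0],[0,0,20,0],[0,0,20,0],[0,0,10,0],[0,0,9,0],[0,0,0,0]]' && python3 -m handwheel '[[0,0,0,0],[0,0,0,0],[0,0,0,0],[0,0,0,0],[0,0,0,0],[0,0,0,0],[0,0,0,0]]' -1
```

```text
time: 5.3
tcp_pos: [0.4923, -0.1496, 0.0884]
tcp_rot: [-3.013, -0.888, 0.001]
ft_force: [0.0, -0.3, -0.0]
opening: 0.0881
finger_force: 0.0
time: 6.0
tcp_pos: [0.4925, -0.1497, 0.0887]
tcp_rot: [-3.013, -0.888, -0.0]
ft_force: [-0.5, 0.2, 0.5]
opening: 0.0342
finger_force: 0.0
```

```bash
python3 -m handwheel '[[0,0,0,0],[0,0,0,0],[0,0,0,0],[0,0,0,0],[0,0,0,0]]' && python3 -m handwheel '[[0,0,-10,0],[0,0,-10,0],[0,0,-15,0],[0,0,-20,0],[0,0,-20,0],[0,0,-20,0],[0,0,-20,0],[0,0,-5,0],[0,0,0,0]]'
python3 - <<'E'
from h import *
print(r.observe()['tcp_pos'],tool((.577,.167,.2)))
E
```

```text
time: 6.5
tcp_pos: [0.4924, -0.1497, 0.0887]
tcp_rot: [-3.013, -0.888, 0.0]
ft_force: [0.5, 0.2, 0.1]
opening: 0.0153
finger_force: 30.0
time: 7.4
tcp_pos: [0.493, -0.15, 0.2099]
tcp_rot: [3.012, 0.888, 0.003]
ft_force: [0.2, 0.1, -2.2]
opening: 0.0156
finger_force: 30.0
[ 0.49297545 -0.15000729  0.20993191] [ 242.50803677 -220.79014484    9.6929543 ]
```

Plug held. Moving beside the cock, turning the handle in line and looking.

```bash
python3 -m handwheel '[[22,-27.7,0,0],[22,-27.7,0,0],[22,-27.7,0,0],[22,-27.7,0,0],[22,-27.7,0,0],[22,-27.7,0,0],[22,-27.7,0,0],[22,-27.7,0,0],[22,-27.7,0,0],[22,-27.7,0,0]]' && python3 -m handwheel '[[0,0,0,8.5],[0,0,0,8.5],[0,0,0,8.5],[0,0,0,8.5],[0,0,0,8.5],[0,0,0,8.5],[0,0,0,8.5],[0,0,0,8.5],[0,0,0,0],[0,0,0,0]]'
python3 - <<'E'
from h import *
c=cam('wrist','w3');s=r.observe(); M=Ro.from_rotvec(s['tcp_rot']).as_matrix();print(s['tcp_pos'],np.degrees(np.arctan2(M[1,0],M[0,0])),proj(c,(.577,.167,.075)),redbar(c,s['tcp_pos'][2]+.007,(0,0,640,480)))
for n,p in(('scene',(289,223)),('side',(303,217.5))): print(plane(cam(n),*p,.075))
E
```

```text
time: 8.4
tcp_pos: [0.5262, 0.2037, 0.2072]
tcp_rot: [-3.013, -0.888, 0.004]
ft_force: [-0.2, -0.1, -1.8]
opening: 0.0155
finger_force: 30.0
time: 9.4
tcp_pos: [0.5265, 0.2022, 0.2077]
tcp_rot: [2.996, -0.943, -0.002]
ft_force: [-0.5, -0.9, -1.8]
opening: 0.015
finger_force: 30.0
[0.52666978 0.2022346  0.20790946] -34.95329989907898 (np.float64(318.811639917189), np.float64(158.49372051097205)) (array([0.57213455, 0.2085286 , 0.21490946]), np.float64(10.11254884293075), np.float64(0.13184337606281304), (360.46002197265625, 114.09149169921875))
[0.57628376 0.16274018 0.075     ]
[0.57443575 0.16030556 0.075     ]
```

View pics/w3.png

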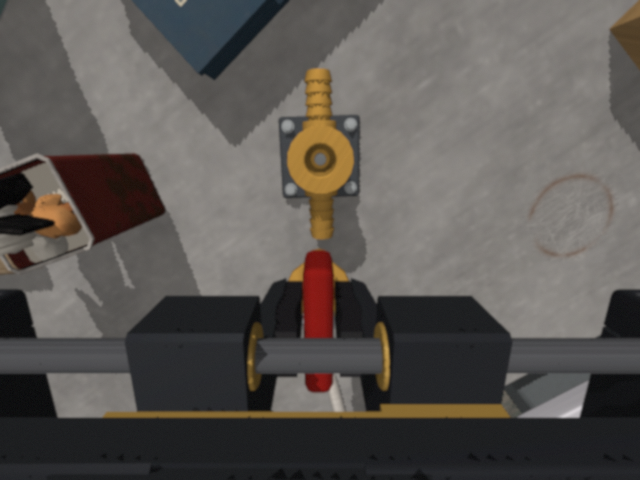

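The bore's mouth is at (320.5,158), with the tails running from (318,70) to (322,238). The red bar spans (318,252) to (318,390).

```bash
python3 - <<'E'
from h import *
c=cam('wrist'); m=plane(c,320.5,158,.075); print(m,tool(m))
A=plane(c,318,72,.046);B=plane(c,322,237,.046);d=A-B;print('tails',(A+B)/2,np.degrees(np.arctan2(d[1],d[0])),np.linalg.norm(d))
z=r.observe()['tcp_pos'][2]+.011
for v in(252,390): print(tool(plane(c,318,v,z)))
E
```

```text
[0.57699575 0.1657673  0.075     ] [ 61.97854188   1.14598071 133.44929651]
tails [0.5750573  0.16724119 0.046     ] -33.508479695780416 0.13483197311460643
[ 33.20077778  -0.71881783 -11.0086294 ]
[-26.52240411  -0.69825036 -10.99343799]
```

```bash
python3 -m handwheel '[[20,1,0,-0.5],[20,0.8,0,0],[20.5,0,0,0],[0,0,20,0],[0,0,20,0],[0,0,5,0],[0,0,0,0],[0,0,0,0]]' && python3 -m handwheel '[[0,0,4,0],[0,0,4,0],[0,0,4,0],[0,0,4,0],[0,0,0,0]]'
python3 - <<'E'
from h import *
c=cam('side','s2'); i=c['img'];u,v=map(int,proj(c,(.577,.166,.1)))
a=cv2.resize(i[v-50:v+50,u-60:u+60],(480,400),interpolation=2)
c=cam('scene'); u,v=map(int,proj(c,(.577,.166,.1)));b=cv2.resize(c['img'][v-50:v+50,u-40:u+40],(320,400),interpolation=2)
cv2.imwrite('pics/s2.png',np.hstack([a,b])[:,:,::-1])
E
```

```text
time: 10.4
tcp_pos: [0.5764, 0.1662, 0.1646]
tcp_rot: [-2.999, 0.936, -0.002]
ft_force: [0.8, -0.6, -1.7]
opening: 0.0153
finger_force: 30.0
time: 10.9
tcp_pos: [0.5752, 0.1663, 0.1469]
tcp_rot: [2.999, -0.935, -0.002]
ft_force: [-1.4, 0.8, -3.2]
opening: 0.0154
finger_force: 30.0
```

View pics/s2.png

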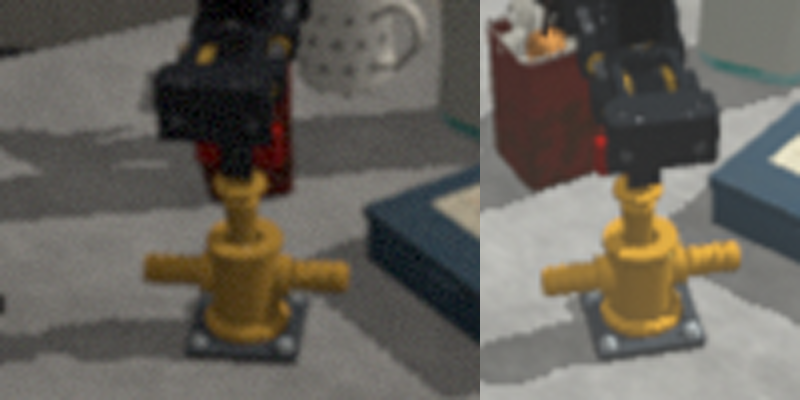

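The plug's foot is inside the bore mouth and the plug looks upright in both views. Lowering gently.

```bash
python3 -m handwheel '[[0,0,3,0],[0,0,3,0],[0,0,3,0],[0,0,3,0],[0,0,0,0],[0,0,0,0]]'; python3 -m handwheel '[[0,0,2,0],[0,0,2,0],[0,0,2,0],[0,0,0,0],[0,0,0,0]]'
```

```text
time: 11.6
tcp_pos: [0.5757, 0.1663, 0.1356]
tcp_rot: [2.999, -0.936, -0.0]
ft_force: [0.4, 0.6, -1.5]
opening: 0.0151
finger_force: 30.0
time: 12.1
tcp_pos: [0.5757, 0.1663, 0.1296]
tcp_rot: [2.999, -0.936, -0.0]
ft_force: [-1.0, -0.2, -2.2]
opening: 0.0149
finger_force: 30.0
```

```bash
python3 -m handwheel '[[0,0,1.5,0],[0,0,1.5,0],[0,0,0,0],[0,0,0,0]]'; python3 -m handwheel '[[0,0,1.5,0],[0,0,0,0],[0,0,0,0]]';python3 -m handwheel '[[0,0,1,0],[0,0,0,0],[0,0,0,0]]';python3 -m handwheel '[[0,0,1,0],[0,0,0,0],[0,0,0,0]]'
```

```text
time: 12.5
tcp_pos: [0.5763, 0.1663, 0.1275]
tcp_rot: [-2.999, 0.936, -0.002]
ft_force: [-0.2, 0.1, 3.0]
opening: 0.0153
finger_force: 30.0
time: 12.8
tcp_pos: [0.5762, 0.1663, 0.1257]
tcp_rot: [-2.999, 0.936, -0.002]
ft_force: [0.8, -0.6, 4.4]
opening: 0.015
finger_force: 30.0
time: 13.1
tcp_pos: [0.5762, 0.1662, 0.1247]
tcp_rot: [-2.999, 0.936, -0.002]
ft_force: [0.9, -1.6, 6.1]
opening: 0.0151
finger_force: 30.0
time: 13.4
tcp_pos: [0.5763, 0.1661, 0.1238]
tcp_rot: [-2.999, 0.936, -0.002]
ft_force: [-0.8, -0.6, 5.1]
opening: 0.0152
finger_force: 30.0
```

```bash
for i in 1 ; do python3 -m handwheel '[[0,0,0.8,0],[0,0,0,0],[0,0,0,0]]'|grep -E 'tcp_pos|ft_f';python3 -m handwheel '[[0,0,0.8,0],[0,0,0,0],[0,0,0,0]]'|grep -E 'tcp_pos|ft_f';python3 -m handwheel '[[0,0,0.8,0],[0,0,0,0],[0,0,0,0]]'|grep -E 'tcp_pos|ft_f'; done
```

```text
tcp_pos: [0.5764, 0.166, 0.123]
ft_force: [0.5, -2.2, 6.4]
tcp_pos: [0.5763, 0.1659, 0.1223]
ft_force: [-0.4, -1.8, 6.5]
tcp_pos: [0.5764, 0.1659, 0.1215]
ft_force: [0.3, -2.5, 7.2]
```

```bash
python3 -m handwheel '[[0.3,0.5,0,0],[0,0,0,0],[0,0,0,0]]'|grep -E 'tcp_pos|ft_f';python3 -m handwheel '[[0,0,0.5,0],[0,0,0,0],[0,0,0,0]]'|grep -E 'tcp_pos|ft_f';python3 -m handwheel '[[0,0,0.4,0],[0,0,0,0],[0,0,0,0]]'|grep -E 'tcp_pos|ft_f'
```

```text
tcp_pos: [0.5763, 0.1656, 0.1215]
ft_force: [0.3, -1.8, 6.2]
tcp_pos: [0.5764, 0.1656, 0.121]
ft_force: [-0.2, -1.5, 5.7]
tcp_pos: [0.5764, 0.1655, 0.1207]
ft_force: [-0.6, -1.4, 6.6]
```

```bash
python3 -m handwheel '[[0.1,0.2,0.4,0],[0,0,0,0],[0,0,0,0]]'|grep -E 'tcp_pos|ft_f';python3 -m handwheel '[[0.1,0.2,0.4,0],[0,0,0,0],[0,0,0,0]]'|grep -E 'tcp_pos|ft_f';python3 -m handwheel '[[0,0,0.4,0],[0,0,0,0],[0,0,0,0]]'|grep -E 'tcp_pos|ft_f'
```

```text
tcp_pos: [0.5765, 0.1654, 0.1204]
ft_force: [-1.1, -1.2, 6.9]
tcp_pos: [0.5765, 0.1653, 0.1202]
ft_force: [-0.2, -0.9, 7.8]
tcp_pos: [0.5765, 0.1653, 0.12]
ft_force: [-0.9, -1.8, 8.8]
```

```bash
python3 -m handwheel '[[0,0.2,0.5,0],[0,0,0,0],[0,0,0,0]]'|grep -E 'tcp_pos|ft_f';python3 -m handwheel '[[0,0.1,0.5,0],[0,0,0,0],[0,0,0,0]]'|grep -E 'tcp_pos|ft_f'; python3 -m handwheel '[[0,0,0,-2],[0,0,0,-2],[0,0,0,-2],[0,0,0,0]]'
```

```text
tcp_pos: [0.5766, 0.1653, 0.1198]
ft_force: [-1.8, -0.6, 10.1]
tcp_pos: [0.5766, 0.1652, 0.1196]
ft_force: [-1.9, -0.1, 13.1]
time: 17.1
tcp_pos: [0.5765, 0.1655, 0.1193]
tcp_rot: [-3.043, 0.776, -0.004]
ft_force: [-1.6, 1.2, 10.0]
opening: 0.0156
finger_force: 30.0
```

```bash
python3 -m handwheel '[[0,0,0.15,-2],[0,0,0.1,-2],[0,0,0.1,-2],[0,0,0.1,-2]]'|grep -E 'tcp_|ft_f'; python3 -m handwheel '[[0,0,0.1,-2],[0,0,0.05,-2],[0,0,0.05,-2],[0,0,0.05,-2]]'|grep -E 'tcp_|ft_f'
```

```text
tcp_pos: [0.5766, 0.1657, 0.119]
tcp_rot: [-3.089, 0.561, -0.004]
ft_force: [-1.3, 1.4, 11.0]
tcp_pos: [0.5766, 0.1659, 0.1188]
tcp_rot: [-3.121, 0.345, -0.004]
ft_force: [-0.9, 2.4, 10.9]
```

```bash
python3 -m handwheel '[[0,-0.2,0.1,-2],[0,-0.1,0.1,-2],[0,0,0.1,-2],[0,0,0.1,-2]]'|grep -E 'tcp_|ft_f'; python3 -m handwheel '[[0,0,0.1,-2],[0,0,0.08,-2],[0,0,0.08,-2],[0,0,0.08,-2]]'|grep -E 'tcp_|ft_f'
```

```text
tcp_pos: [0.5767, 0.1662, 0.1186]
tcp_rot: [-3.137, 0.126, -0.005]
ft_force: [-1.7, 2.4, 12.8]
tcp_pos: [0.5767, 0.1664, 0.1184]
tcp_rot: [-3.138, -0.093, -0.005]
ft_force: [-2.2, 2.3, 13.1]
```

```bash
python3 -m handwheel '[[-0.15,-0.2,0.03,-2],[-0.15,-0.1,0.03,-2],[0,0,0.03,-2],[0,0,0.05,-2]]'|grep -E 'tcp_|ft_f'; python3 -m handwheel '[[0,0,0.04,-2],[0,0,0.04,-2],[0,0,0.04,-2],[0,0,0.04,-2]]'|grep -E 'tcp_|ft_f'
```

```text
tcp_pos: [0.5766, 0.1667, 0.1184]
tcp_rot: [-3.124, -0.312, -0.006]
ft_force: [-2.3, 2.7, 12.7]
tcp_pos: [0.5766, 0.1669, 0.1183]
tcp_rot: [-3.095, -0.529, -0.006]
ft_force: [-1.8, 4.1, 13.7]
```

```bash
python3 -m handwheel '[[0,-0.3,0.02,-2],[0,-0.25,0.02,-2],[0,-0.15,0.02,-2],[0,-0.1,0.02,-2]]'|grep -E 'tcp_|ft_f'; python3 -m handwheel '[[0,-0.15,0.02,-2],[0,-0.15,0.02,-2],[0,-0.1,0.02,-2],[0,-0.1,0.02,-2]]'|grep -E 'tcp_|ft_f'
```

```text
tcp_pos: [0.5765, 0.1672, 0.1182]
tcp_rot: [-3.052, -0.743, -0.007]
ft_force: [-1.1, 1.5, 13.2]
tcp_pos: [0.5763, 0.1675, 0.1181]
tcp_rot: [-2.993, -0.955, -0.007]
ft_force: [-0.8, 2.5, 13.7]
```

```bash
python3 -m handwheel '[[0,-0.15,0,-2],[0,-0.1,0.02,-2],[0,-0.1,0,-2],[0,-0.1,0.02,-2],[0,-0.1,0,-2]]'|grep -E 'tcp_|ft_f'; python3 -m handwheel '[[0,-0.15,0.02,-2],[0,-0.1,0,-2],[0,-0.1,0.02,-2],[0,-0.1,0,-2],[0,-0.1,0,-2],[0,0,0,-1]]'|grep -E 'tcp_|ft_f'
```

```text
tcp_pos: [0.5761, 0.1678, 0.1181]
tcp_rot: [2.898, 1.212, 0.007]
ft_force: [-0.2, 1.0, 12.8]
tcp_pos: [0.5758, 0.168, 0.1181]
tcp_rot: [2.768, 1.483, 0.007]
ft_force: [-0.3, 0.6, 13.0]
```

```bash
python3 -m handwheel '[[0,0,-0.8,0],[0,0,0,0],[0,0,0,0]]'|grep -E 'tcp_|ft_f'; python3 -m handwheel '[[0,0,0,0],[0,0,0,0],[0,0,0,0],[0,0,0,0],[0,0,0,0],[0,0,0,0],[0,0,0,0],[0,0,0,0],[0,0,0,0]]' 1
```

```text
tcp_pos: [0.5757, 0.168, 0.1181]
tcp_rot: [2.769, 1.481, 0.007]
ft_force: [1.2, 0.7, 8.4]
time: 22.6
tcp_pos: [0.5739, 0.1676, 0.1165]
tcp_rot: [-2.769, -1.483, 0.0]
ft_force: [-0.4, -0.0, -0.5]
opening: 0.0851
finger_force: 0.0
```

```bash
python3 -m handwheel '[[0,0,-10,0],[0,0,-15,0],[0,0,-20,0],[0,0,-25,0],[0,0,-30,0],[0,0,0,0],[0,0,0,0]]'
python3 - <<'E'
from h import *
c=cam('wrist','w5'); print(redbar(c,.127,(200,150,440,330)),r.observe()['tcp_pos'])
i=c['img'];a=i[100:340,160:480]
c=cam('side');u,v=map(int,proj(c,(.577,.166,.1)));b=cv2.resize(c['img'][v-50:v+50,u-60:u+60],(480,400),interpolation=2)
cv2.imwrite('pics/f.png',np.hstack([cv2.copyMakeBorder(a,0,160,0,0,0),b])[:,:,::-1])
E
```

```text
time: 23.3
tcp_pos: [0.5746, 0.1677, 0.2183]
tcp_rot: [2.768, 1.483, 0.005]
ft_force: [-0.4, -0.4, -0.7]
opening: 0.0882
finger_force: 0.0
(array([0.5764189 , 0.16874458, 0.127     ]), np.float64(51.40720982955536), np.float64(0.056968701040587995), (15.210004806518555, 79.39984893798828)) [0.57375614 0.16754732 0.2168046 ]
```

View pics/f.png

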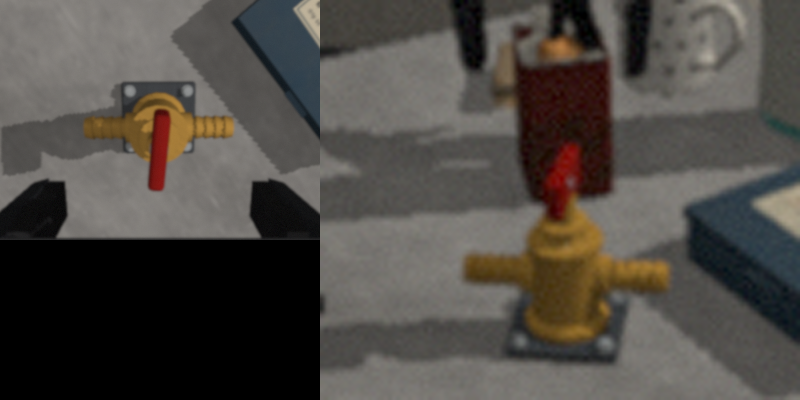

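The final view shows the plug standing in the cock after release. Its handle runs from (162,112) to (156,188), square across the tails to within about 5°. Handing in.

```bash
python3 -c "
from plant import r
print(r.sign_off())"
```

```text
the job is handed in; nothing more can be done
None
```

The plug is wedged in the cock and stayed there when I let go, with its handle square across the hose tails to within about 5° and the push held to about 10–14 N while turning; the job was handed in at about 23 s, and no verdict came back.

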